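Load the circuit breakers into their test cradles

TASK

Pick the three white circuit breakers (the ones with toggles) out from the parts on the bench and load each into the test cradle of its own width, lying on its back as it is now and flat on the cradle's floor: the narrowest breaker first, then the middle one, and the widest last. Set each one down rather than dropping it, and leave the contactor and the relay where they are.

Things in the scene. Friction and masses are not known exactly. Their poses are not given: they have to be found in the camera images.
- breaker_1p: one-pole breaker, narrowest of three, loose, white plastic, on its back: 85 mm long (own x), 18 mm wide (own y). End shoulders 44 mm high; the middle 45 mm of the length is a nose 68 mm high carrying 1 black toggle (top at 75 mm). Long sides flat and upright over the full height: grip there, across the width. About 0.12 kg. Origin: centre of the underside; z up.
- breaker_2p: two-pole breaker, middle of three, loose, white plastic, on its back: 85 mm long (own x), 36 mm wide (own y). End shoulders 44 mm high; the middle 45 mm of the length is a nose 68 mm high carrying 2 black toggles (top at 75 mm). Long sides flat and upright over the full height: grip there, across the width. About 0.24 kg. Origin: centre of the underside; z up.
- breaker_3p: three-pole breaker, widest of three, loose, white plastic, on its back: 85 mm long (own x), 54 mm wide (own y). End shoulders 44 mm high; the middle 45 mm of the length is a nose 68 mm high carrying 3 black toggles (top at 75 mm). Long sides flat and upright over the full height: grip there, across the width. About 0.36 kg. Origin: centre of the underside; z up.
- cradle_1p: test cradle for the one-pole breaker, narrowest of three, fixed: shallow open grey box, aluminium floor with brass strips. Inside 101 mm long (own x) by 34 mm wide (own y), walls 6 mm thick; inner floor 8 mm, wall tops 22 mm above the bench. The breaker lies lengthwise in it, either way round, 8 mm play all round. Origin: centre of the underside, on the bench; z up.
- cradle_2p: test cradle for the two-pole breaker, middle of three, fixed: shallow open grey box, aluminium floor with brass strips. Inside 101 mm long (own x) by 52 mm wide (own y), walls 6 mm thick; inner floor 8 mm, wall tops 22 mm above the bench. The breaker lies lengthwise in it, either way round, 8 mm play all round. Origin: centre of the underside, on the bench; z up.
- cradle_3p: test cradle for the three-pole breaker, widest of three, fixed: shallow open grey box, aluminium floor with brass strips. Inside 101 mm long (own x) by 70 mm wide (own y), walls 6 mm thick; inner floor 8 mm, wall tops 22 mm above the bench. The breaker lies lengthwise in it, either way round, 8 mm play all round. Origin: centre of the underside, on the bench; z up.
- contactor: contactor, loose bystander to be left alone: grey block 74 x 45 mm with a black upper part, 75 mm high, no toggles. Origin: centre of the underside; long side along own x.
- relay: plug-in relay on its socket, loose bystander to be left alone: black socket 78 x 27 mm, 28 mm high, with a clear cube on it up to 64 mm. Origin: centre of the underside; long side along own x.
Not all that is in view belongs to the job. What is shaped like the breaker_2p but brown is not meant.

How it is judged:
By the outcome, as a careful person would: the job done as asked, in the order asked, and still so for the second after the job is handed in, with the robot touching nothing.
It also fails if it takes over 93 s, if anything falls off the work surface, if the arm or the gripper's body presses on something with over 40 N, if the wrist force passes 120 N, or if a joint passes its speed limit or range.

ROBOT

A 6-joint arm with a two-finger parallel gripper is mounted at the origin on the work surface. World frame = base frame: x ahead of the robot, y to its left, z up, the work surface at z = 0. Lengths are in m, angles in rad, forces in N, time in s.
With the tool pointing down it reaches from about 0.325 to 0.9 m from the base axis. Payload 6.1 kg.
Tool frame: the origin (TCP) lies at the very end of the fingers, on their centre line; the grasp point (between the pads) lies 19 mm behind it; z points along the fingers, y is the line along which they close (so a half turn about z gives the same grasp; the last joint's range is limited). The gripper opens to 85 mm and grips with 20 to 120 N. Pads are 22 mm wide; open, the fingers measure 114 mm over their backs; the gripper's body (76 mm by 85 mm) begins 54 mm behind the grasp point. The pads swing forward as they close: fully open they stand 13 mm farther back than shut.
Start: joints at [-1.472, 0.22, 1.526, -0, 1.395, -0.126], TCP at [0.139, -0.609, 0.231] pointing down, gripper open.
Joint ranges: [-2.98, 2.98], [-0.91, 2.08], [0.09, 2.57], [-1.24, 4.39], [0.2, 2.65], [-2.68, 2.68]. Speed limits (rad/s): [2.57, 2.57, 3.01, 3.14, 3.14, 3.14].

INTERFACE

Orientations are given as [roll, pitch, yaw] about the fixed x, y, z axes, in that order (R = Rz(yaw) Ry(pitch) Rx(roll)).
In Python, from bench import * gives the robot as it stands. The module is installed in compiled form; this text tells all that it offers. Calls block until the motion is done:
- move_to(position, orientation): joint-space move of the TCP to a pose.
- servo_line(position, rotation=None, vel=0.15, force_limit=None): straight line of the TCP; rotation=None keeps the orientation; vel is the mean speed in m/s. With force_limit (N) it stops when the force on the tool has changed by that much, and returns True; else False.
- move_j(angles): joint-space move.
- let_go() and grasp(): open the fingers fully, or close them until they stop; the grip force is fixed at half the most.
- dwell(seconds).
- inverse_kinematics(position, orientation): joint angles nearest the present ones, or None.
- grab_frame(name): name is "scene" or "top" or "wrist"; returns (picture, depth): 420x560x3 uint8, red, green, blue; 420x560 float32, m along the optical axis (not along the pixel's ray), 0 where there is no reading.
- get_calibration(name): a dict with "mtx" (3x3 intrinsics, pixels), "D" ([k1, k2, p1, p2, k3] as OpenCV has them; the pictures are not rectified), "R" (3x3) and "t" (3): a world point X has camera coordinates R X + t; the wrist camera has in their place "tool_from_camera" (4x4, takes a point from camera to tool coordinates, whose origin is the TCP and whose axes are the flange's). Camera axes: x right, y down, z forward; pixel columns grow to the right and rows downward; lengths in m; the calibration is good to about 2 mm. A picture is of the moment at which its call begins: read the wrist's pose just before it. get_calibration takes no time and is no camera call.
A pose or a line that the arm cannot do raises PlanningError and nothing moves.
- sign_off(): hands the job in; it is judged then, once.
Trained networks look in the newest picture that a camera, given by its name, has taken for a name from the list of things; names that differ only in an ending like _2 or _b are one class to them, and where a whole thing is asked for, a point or a joint stands for the part that bears it (a point fixed in the world has none). Each returns a list of dicts, best first, with "score" (0 to 1); they miss things now and then, are a little off and sometimes report something else, mostly with a low value. They report only what shows in the picture. A call takes as long as a camera call. They do not tell look-alikes from the thing itself.
- boxes_of(camera, name): "extent" ([left, top, width, height] in pixels, round what is visible of it).
- landmark_of(camera, name): "uv" ([column, row] in pixels: a listed point, or the origin of a listed thing).
Readings, each from a call of its own:
- current_t(): time.
- current_joint_positions(): joint angles.
- current_joint_vel(): joint speeds.
- current_joint_efforts(): joint torques, N m.
- current_eef_pos(): TCP position.
- current_tcp_rot(): TCP orientation.
- current_wrist_force(): force on the tool from outside, world axes, zero at the start.
- current_moment(): the same for the moment, N m.
- current_grip_width(): finger opening in m.
- current_finger_force(): force on a finger pad.
Only numpy, scipy, OpenCV 4.12 (cv2) and the standard library are available. Lean on these libraries where they do the work, as an engineer would, in place of code of your own. Each camera call takes 0.05 s, during which the arm holds its last target. There are 200 camera calls.

## Working session

There is one attempt and no reset: what is moved stays moved. The work goes in short steps, each a Python script; the robot and the scene stay as the last script left them, time stands still between calls to the robot, and variables do not carry over. Pictures are saved under pics/ and viewed, at most 14 in all, crops included, and the job is handed in when it is done.

```bash
mkdir -p pics
cat > h.py <<'E'
from bench import *
import numpy as np, cv2
def save(n,img): cv2.imwrite('pics/'+n,cv2.cvtColor(img,cv2.COLOR_RGB2BGR))
E
python3 - <<'E'
from h import *
names="breaker_1p breaker_2p breaker_3p cradle_1p cradle_2p cradle_3p contactor relay".split()
for c in ("top","scene"):
    p,d=grab_frame(c); save(c+'0.png',p); np.savez(c+'0.npz',p=p,d=d)
    for n in names: print(c,n,[(np.round(b["extent"]).astype(int).tolist(),round(b["score"],2)) for b in boxes_of(c,n)][:4])
c=get_calibration("top"); print(c); print(current_t())
E
```

```text
top breaker_1p [([340, 214, 12, 30], 0.6)]
top breaker_2p [([183, 129, 29, 30], 0.68), ([140, 142, 36, 25], 0.63), ([184, 173, 28, 35], 0.56)]
top breaker_3p [([397, 163, 25, 35], 0.7)]
top cradle_1p [([256, 150, 22, 37], 0.63)]
top cradle_2p [([257, 227, 25, 34], 0.62), ([327, 151, 33, 45], 0.23)]
top cradle_3p [([330, 149, 28, 45], 0.81)]
top contactor [([406, 229, 28, 28], 0.66)]
top relay [([187, 234, 13, 28], 0.52)]
scene breaker_1p [([216, 214, 25, 30], 0.74)]
scene breaker_2p [([398, 161, 10, 29], 0.72), ([374, 180, 33, 27], 0.67)]
scene breaker_3p [([187, 263, 47, 47], 0.87)]
scene cradle_1p [([310, 210, 47, 23], 0.62), ([244, 187, 47, 24], 0.6)]
scene cradle_2p [([246, 185, 47, 26], 0.66)]
scene cradle_3p [([248, 240, 56, 38], 0.55)]
scene contactor [([138, 238, 36, 42], 0.9)]
scene relay [([295, 156, 23, 24], 0.83)]
{'mtx': array([[421.97815511,   0.        , 279.37244959],
       [  0.        , 421.97815511, 203.17527937],
       [  0.        ,   0.        ,   1.        ]]), 'D': array([-0.06663073,  0.        ,  0.        ,  0.        ,  0.        ]), 'R': array([[-0.02369347, -0.99945999, -0.02276737],
       [-0.98366809,  0.02737157, -0.17789854],
       [ 0.17842565,  0.0181805 , -0.98378542]]), 't': array([0.08191039, 0.54577365, 1.10244353])}
0.9
```

View pics/top0.png

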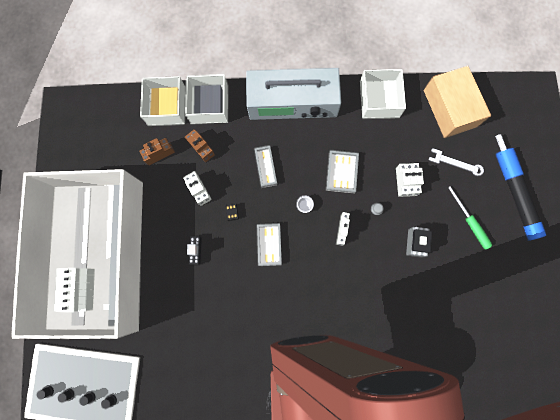

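View pics/scene0.png

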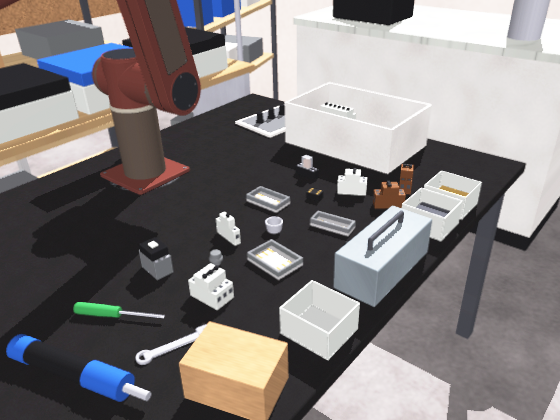

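The top picture shows the candidates for the white breakers: 1p at (343,228), 2p at (197,188) and 3p at (410,180). Things that could be mistaken for them are the brown 2p-shaped ones at (200,144) and (154,149), the fixed row of breakers in the enclosure at (75,290), the relay at (193,250) and the contactor at (419,241). The cradles are 1p at (266,166), 2p at (269,244) and 3p at (342,171). I choose the three white ones on the bench. Next I compute rough poses and check them in one close crop.

```bash
cat >> h.py <<'E'
def world(cam,p,d,pose=None):
    c=get_calibration(cam); h,w=d.shape
    uv=np.stack(np.meshgrid(np.arange(w),np.arange(h)),-1).reshape(-1,1,2).astype(np.float32)
    n=cv2.undistortPoints(uv,c["mtx"],c["D"]).reshape(-1,2)
    X=np.c_[n,np.ones(len(n))]*d.reshape(-1,1)
    if pose is None: W=(X-c["t"])@c["R"]
    else:
        T=c["tool_from_camera"]; W=(X@T[:3,:3].T+T[:3,3])@pose[1].T+pose[0]
    W[d.reshape(-1)<=0]=np.nan
    return W.reshape(h,w,3)
def rect(P):
    (c,(a,b),an)=cv2.minAreaRect((P[:,:2]*1000).astype(np.float32))
    if a<b: a,b,an=b,a,an+90
    return np.array(c)/1000,a,b,((an+90)%180)-90
E
python3 - <<'E'
from h import *
z=np.load('top0.npz');p,d=z['p'],z['d'];W=world('top',p,d)
B=dict(b1=(332,206,26,42),b2=(178,165,38,44),b3=(390,155,38,48),c1=(250,142,32,50),c2=(252,220,36,50),c3=(322,146,42,52),con=(400,222,36,40),rel=(182,230,22,38),br=(183,126,33,36),cup=(295,194,20,20))
for k,(u,v,w,h) in B.items():
    P=W[v:v+h,u:u+w].reshape(-1,3);zt=.008 if k[0]=='c' and k[1] in'123' else .02
    P=P[P[:,2]>zt]; c,a,b,an=rect(P); print(k,c.round(3),round(a),round(b),round(an,1),'zmax',P[:,2].max().round(3),len(P))
P=W[165:340,10:145].reshape(-1,3);print('encl',np.nanmax(P[:,2]),np.nanmin(P[P[:,2]>.05][:,1]))
def crop(u,v):return cv2.resize(p[v-30:v+30,u-35:u+35],(420,360),interpolation=cv2.INTER_CUBIC)
save('cr.png',cv2.resize(np.hstack([crop(343,228),crop(197,180),crop(410,180)]),(800,229)))
E
```

```text
b1 [ 0.475 -0.105] 85 18 -11.8 zmax 0.075 254
b2 [0.601 0.3  ] 87 36 29.3 zmax 0.082 437
b3 [ 0.61  -0.297] 87 57 0.7 zmax 0.078 727
c1 [0.662 0.11 ] 114 54 9.4 zmax 0.028 425
c2 [0.438 0.1  ] 113 64 0.8 zmax 0.028 561
c3 [ 0.641 -0.113] 114 83 -7.6 zmax 0.028 659
con [ 0.435 -0.307] 75 46 -8.5 zmax 0.081 580
rel [0.427 0.306] 72 28 -2.0 zmax 0.068 296
br [0.728 0.295] 89 36 38.7 zmax 0.08 418
cup [ 0.547 -0.003] 45 45 -26.8 zmax 0.033 91
encl 0.1560960422900448 0.46363062972408103
```

View pics/cr.png

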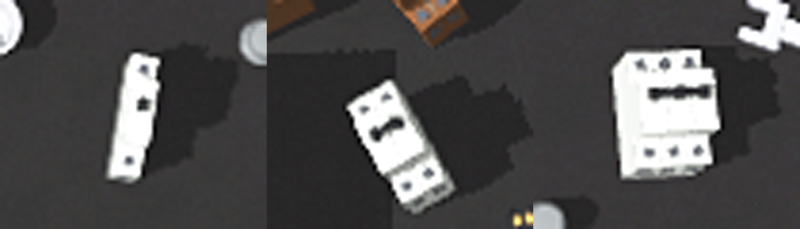

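The crop shows one, two and three toggles on the three white breakers, and the brown one is clearly different, so my choice holds. Next, wrist views of the 1p pair.

```bash
cat >> h.py <<'E'
from scipy.spatial.transform import Rotation as Ro
def go(xy,z,deg):
    best=None
    for k in (-360,-180,0,180):
        o=[np.pi,0,np.radians(deg+k)]
        q=inverse_kinematics([*xy,z],o)
        if q is not None and (best is None or abs(q[5])<abs(best[5])): best=q
    move_j(best); return best
def look(xy,deg,zt,zm,name=None,r=.075,z=.26):
    go(xy,z,deg); dwell(.2)
    pose=np.array(current_eef_pos()),Ro.from_euler('xyz',current_tcp_rot()).as_matrix()
    p,d=grab_frame('wrist'); W=world('wrist',p,d,pose)
    if name: save(name,p)
    m=(W[...,2]>zt)&(W[...,2]<zm)&(np.hypot(W[...,0]-xy[0],W[...,1]-xy[1])<r)
    m=cv2.morphologyEx(m.astype(np.uint8),cv2.MORPH_OPEN,np.ones((3,3)))
    P=W[m>0]; c,a,b,an=rect(P)
    print(c.round(4),round(a),round(b),round(an,1),'z98',np.percentile(P[:,2],98).round(4),len(P)); return c,an
E
python3 - <<'E'
from h import *
print(current_tcp_rot())
print(current_eef_pos())
look((.475,-.105),-11.8,.02,.09,'w_b1.png')
look((.662,.11),9.4,.013,.04,'w_c1.png')
print(current_t(),current_joint_positions())
E
```

```text
[3.14154236e+00 4.03522588e-05 2.24815646e-01]
[ 0.13930499 -0.60928361  0.23133333]
[ 0.4761 -0.1065] 85 18 -11.9 z98 0.0754 1511
[0.6638 0.1042] 112 46 8.9 z98 0.0241 1621
4.675 [ 4.53875768e-02  3.12285691e-01  1.36111409e+00 -1.49051321e-04
  1.46739301e+00  1.45399147e+00]
```

```bash
python3 -c "
import cv2,numpy as np
cv2.imwrite('pics/w1.png',cv2.resize(np.hstack([cv2.imread('pics/w_b1.png'),cv2.imread('pics/w_c1.png')]),(800,300)))"
```

```text
(no output)
```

View pics/w1.png

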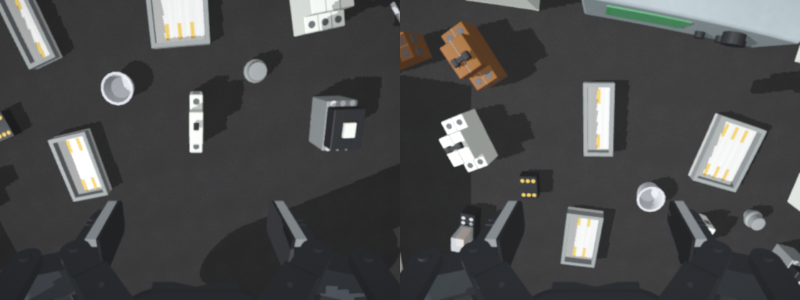

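The wrist views show breaker 1p at about (195,122) and its narrow cradle at about (598,118) in the mosaic. The measured sizes match (85x18 and 112x46). Picking and placing 1p.

```bash
cat >> h.py <<'E'
G=.032
def pick(b,ang):
    go(b,.13,ang); servo_line([*b,G],vel=.12); grasp(); dwell(.2)
    print('grip',current_grip_width(),current_finger_force(),current_eef_pos())
    f0=current_wrist_force(); servo_line([*b,.19],vel=.15); print('lift',current_grip_width(),current_wrist_force()-f0)
def place(c,ang):
    yaw=np.degrees(current_tcp_rot()[2])
    q=go(c,.19,ang); print('q6',q[5]); servo_line([*c,G+.03],vel=.12); dwell(.2)
    hit=servo_line([*c,G+.004],vel=.025,force_limit=5); print('hit',hit,current_eef_pos(),current_wrist_force())
    let_go(); dwell(.2); servo_line([*c,.2],vel=.2)
E
python3 - <<'E'
from h import *
pick((.4761,-.1065),-11.9); place((.6638,.1042),8.9); look((.6638,.1042),8.9,.035,.1,'w_p1.png')
look((.438,.1),.8,.013,.04); look((.601,.3),29.3,.02,.09)
print(current_t())
E
```

```text
grip 0.017066812843094817 59.003587388433516 [ 0.47641107 -0.10663214  0.03232109]
lift 0.0172252723898626 [-0.30003842  0.06940253 -4.97222881]
q6 1.4539212591204862
hit True [0.66368501 0.10418621 0.04036254] [0.23281356 0.24670681 3.69194869]
[0.6634 0.104 ] 85 18 8.9 z98 0.0835 1576
[0.4385 0.0984] 112 64 0.8 z98 0.024 1866
[0.6022 0.298 ] 85 36 28.9 z98 0.0757 3008
20.125
```

View pics/w_p1.png

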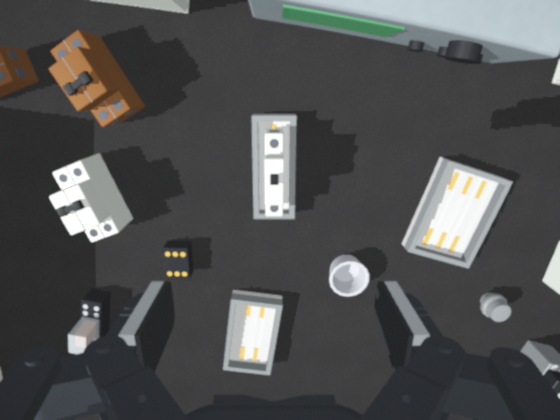

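The 1p breaker lies centred and flat in its cradle at about (274,170), with its top at 83 mm as expected. Next come 2p and the 3p measurements.

Run:
```python
from h import *
pick((.6022,.298),28.9); place((.4385,.0984),.8); look((.4385,.0984),.8,.035,.1,'w_p2.png')
look((.641,-.113),-7.6,.013,.04); look((.61,-.297),.7,.02,.09)
print(current_t())
```

```text
grip 0.03534470556636715 60.654794834554195 [0.60260807 0.29822411 0.03264918]
lift 0.03534521490832385 [ 0.39424615 -0.64572593 -7.12269167]
q6 -1.5398164868562778
hit True [0.43832495 0.09834148 0.04058839] [ 0.17521443 -0.56213547  4.06535552]
[0.439  0.0977] 85 36 1.2 z98 0.0836 3110
[ 0.642  -0.1147] 112 82 -7.6 z98 0.0241 2112
[ 0.6105 -0.2992] 84 54 0.8 z98 0.0756 4447
34.3833
```

View pics/w_p2.png

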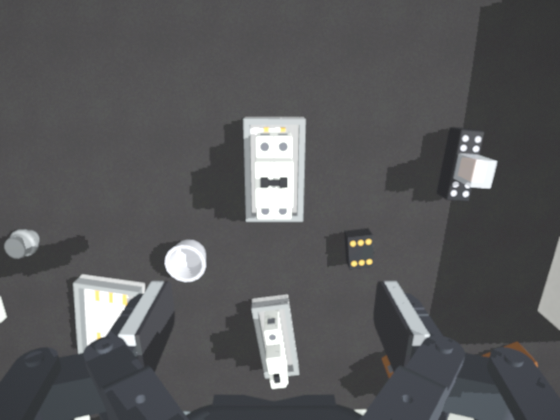

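The 2p breaker sits flat in its cradle at about (274,178), and the relay at (470,165) has not been touched. Now 3p.

Run:
```python
from h import *
pick((.6105,-.2992),.8); place((.642,-.1147),-7.6); look((.642,-.1147),-7.6,.035,.1,'w_p3.png')
go((.45,-.45),.3,0); p,d=grab_frame('top'); save('top1.png',p)
W=world('top',p,d)
for k,(u,v,w,h) in dict(con=(400,222,36,40),rel=(182,230,22,38)).items():
    P=W[v:v+h,u:u+w].reshape(-1,3); print(k,rect(P[P[:,2]>.02]))
print(current_t())
```

```text
grip 0.053315527010357744 65.15979730524123 [ 0.61126222 -0.29954981  0.03326826]
lift 0.05318565510669817 [ 1.36778277 -0.0457307  -9.83131851]
q6 1.4058310238791307
hit True [ 0.64185227 -0.11463569  0.04129664] [-0.35969797  0.4365235   4.92471587]
[ 0.6406 -0.1146] 85 54 -7.5 z98 0.0837 4733
con (array([ 0.43532538, -0.30652747]), 74.90788269042969, 45.55595016479492, -9.011123657226562)
rel (array([0.42786496, 0.30651953]), 72.83003234863281, 26.912532806396484, -2.6280746459960938)
44.3833
```

View pics/w_p3.png

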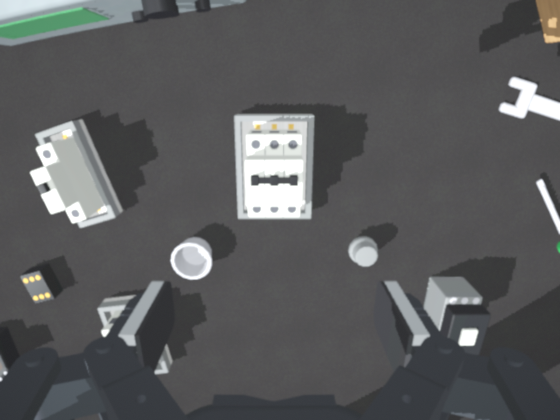

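View pics/top1.png

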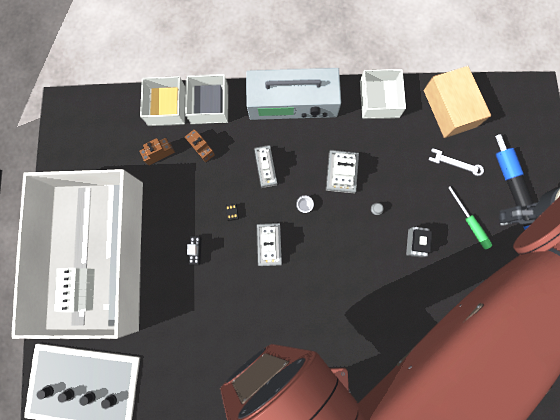

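The 3p breaker is seated flat in its cradle at (274,170) in the wrist view. The top view shows all three loaded at (266,166), (269,244) and (342,171), with the contactor (419,241) and relay (193,250) unmoved.

```bash
python3 -c "
from bench import *
print(sign_off())"
```

```text
the job is handed in; nothing more can be done
None
```

All three white breakers were loaded flat in their own cradles, in the order 1p, 2p, 3p; the contactor and relay were left where they were, and the job was handed in at about 44 s.

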